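# Pack the inspected brass sleeve and close its carton

## Robot

A 6-joint arm with a two-finger parallel gripper is mounted at the origin on the work surface. World frame = base frame: x ahead of the robot, y to its left, z up, the work surface at z = 0. Lengths are in mm, angles in degrees, forces in N, time in s.
With the tool pointing down it reaches from about 300 to 850 mm from the base axis. Payload 4.2 kg.
Tool frame: the origin (TCP) lies midway between the tips of the shut fingers; the grasp point (between the pads) lies 19 mm behind it; z points along the fingers, x is the direction in which the jaws open and shut, and the axes are right-handed (so a half turn about z gives the same grasp; the last joint's range is limited). The gripper opens to 91 mm and grips with 3 to 60 N. Pads are 32 mm wide; open, the fingers measure 118 mm over their backs; the gripper's body (76 mm by 178 mm) begins 60 mm behind the grasp point.
Start: joints at [-70.932, 18.312, 89.639, -0, 72.044, -1.146], TCP at [198.682, -539.601, 213.976] pointing down, gripper open.
Joint ranges: [-177.97, 177.97], [-48.28, 115.42], [12.27, 149.76], [-77.06, 257.06], [2.81, 150.46], [-146.56, 146.56]. Speed limits (degrees/s): [147.25, 147.25, 180, 180, 180, 180].

## Interface

Orientations are given as [roll, pitch, yaw] about the fixed x, y, z axes, in that order (R = Rz(yaw) Ry(pitch) Rx(roll)).
In Python, from workcell import monitor, vision, job, models gives the robot as it stands.
- The arm moves only by the shell command python3 -m creep 'ROWS' [FORCE]. ROWS is text: rows parted by semicolons, each of 7 numbers parted by spaces: the shift along the world's x, y, z in cm, then the turn, a rotation vector about the world's x, y, z in rad, then the gripper's target within -1 to 1 (shut at 1, half-way at 0, fully open at -1). In form: tx ty tz ax ay az hand; .... A call has 1 to 12 rows; each row shifts and turns the pose as measured when the row begins; what a row does not reach is not made up. A row lasts 1/12 s, in which the tool goes at most 41.7 mm and 7.16 degrees, less where a joint would pass 70% of its speed; a pose out of reach is approached as far as the arm can. A call is refused whole if a number of a shift passes 4.17 or a number of a turn 0.125, either way. A call with a gripper value outside its range is refused whole. The fingers move at their own pace and stop on an object; FORCE is the grip in N (left out, the last holds). Time passes only in rows, so rows that do not move let the fingers close. It gives the time, the measured TCP pose, the force and the opening at its end, in the units of the state.
- monitor.state(): the state, without advancing time (a new reading comes with each control period).
- vision.grab_frame(name): name is "scene" or "top"; returns a dict with "img" (480x640x3 uint8, red, green, blue), "mtx" (3x3 intrinsics, pixels), "dist_coeffs" ([k1, k2, p1, p2, k3] as OpenCV has them; the pictures are not rectified), "view" (4x4, takes a point from world to camera coordinates). Camera axes: x right, y down, z forward; pixel columns grow to the right and rows downward; lengths in mm; the calibration is good to about 2 mm. A picture is of the moment at which its call begins. There is no depth.
- job.job_done(): hands the job in, once; it reports no verdict.
Trained networks look in the newest picture that a camera, given by its name, has taken for a name from the list of things; names that differ only in an ending like _2 or _b are one class to them, and where a whole thing is asked for, a point or a joint stands for the part that bears it (a point fixed in the world has none). Each returns a list of dicts, best first, with "confidence" (0 to 1); they miss things now and then, are a little off and sometimes report something else, mostly with a low value. They report only what shows in the picture. A call takes as long as a camera call. They do not tell look-alikes from the thing itself.
- models.search_frame(camera, query): "rect" ([left, top, right, bottom] in pixels, round what is visible of it).
- models.mark_of(camera, query): "at" ([column, row] in pixels: a listed point, or the origin of a listed thing).
The state is a dict: "time_s": time; "qpos": joint angles; "qvel": joint speeds; "effort": joint torques, N m; "ee_pos": TCP position; "ee_rot": TCP orientation; "force": force on the tool from outside, world axes, zero at the start; "torque": the same for the moment, N m; "gripper_width": finger opening in mm.
Only numpy, scipy, OpenCV 4.12 (cv2) and the standard library are available. Lean on these libraries where they do the work, as an engineer would, in place of code of your own. Each camera call takes 0.05 s, during which the arm holds its last target.

## Task

Pack the inspected brass sleeve: set it down gently, standing upright with its flange down, on the white spot in the middle of the open carton. Then close the carton by folding its flaps down flat in order: first both short end flaps, then the plain long flap, and last the long flap with the yellow strip. Leave the other things on the bench where they are.

Things in the scene. Friction and masses are not known exactly. Their poses are not given: they have to be found in the camera images.
- sleeve: stepped brass sleeve standing upright, 66 mm high, about 0.35 kg: flange 50 mm across (0 to 12 mm up), body 38 mm across (12 to 38 mm up), neck 28 mm across (38 to 66 mm up), with a dark bore on top. Origin: centre of its underside; z up along its axis. It starts on the bench on one of three spots shared with the master and the jar
- carton: open cardboard carton, 100 mm (its x) by 200 mm (its y), fixed fast in a blue nest plate 130 x 230 x 8 mm with steel corners. Origin: centre of the plate's underside on the bench; z up, x away from the robot, y to its left, yaw up to 0.35 rad either way. Walls 3 mm, rim 96 mm above the bench. Four hinged cardboard flaps 3 mm thick, leaning outward at first
- carton_spot (a point): centre of the white spot, 64 mm across, on the flat grey pad inside the carton, at the carton's middle; the pad's top is 23 mm above the bench
- short_left (a joint): hinge angle of the short end flap at the carton's +y end (rad): 0 = folded down flat over the carton, 1.57 = upright, larger = leaning outward (starts 1.9 to 2.3, at most 2.5). Flap 50 mm long and 94 mm wide; hinge line along carton x at y = +100 mm, 98 mm above the bench. A light stiff crease: the flap stays where it is left and yields to about 1 N at its free edge.
- short_right (a joint): hinge angle of the short end flap at the carton's -y end (rad): 0 = folded down flat over the carton, 1.57 = upright, larger = leaning outward (starts 1.9 to 2.3, at most 2.5). Flap 50 mm long and 94 mm wide; hinge line along carton x at y = -100 mm, 98 mm above the bench. A light stiff crease: the flap stays where it is left and yields to about 1 N at its free edge.
- long_plain (a joint): hinge angle of the plain long flap on the carton's -x side (nearest the robot) (rad): 0 = folded down flat over the carton, 1.57 = upright, larger = leaning outward (starts 1.9 to 2.3, at most 2.5). Flap 50 mm long and 196 mm wide; hinge line along carton y at x = -50 mm, 101.5 mm above the bench. A light stiff crease: the flap stays where it is left and yields to about 1 N at its free edge.
- long_strip (a joint): hinge angle of the long flap with the yellow strip on the carton's +x side (far from the robot) (rad): 0 = folded down flat over the carton, 1.57 = upright, larger = leaning outward (starts 1.9 to 2.3, at most 2.5). Flap 65 mm long and 196 mm wide; hinge line along carton y at x = +50 mm, 105 mm above the bench; it overlaps the plain flap by 15 mm when closed. A light stiff crease: the flap stays where it is left and yields to about 1 N at its free edge.
- short_left_edge (a point): middle of the free edge of the short left flap
- short_right_edge (a point): middle of the free edge of the short right flap
- long_plain_edge (a point): middle of the free edge of the plain long flap
- long_strip_edge (a point): middle of the free edge of the long flap with the yellow strip
- master: bystander: plain steel cylinder 48 mm across with a small black knob on top, 65 mm high; origin at the centre of its underside
- jar: bystander: amber glass jar 48 mm across, 75 mm high; origin at the centre of its underside
- v_block: bystander: dark steel vee block 60 x 50 x 44 mm; origin at the centre of its underside
- tape_roll: bystander: roll of clear tape 96 mm across, 45 mm high; origin at the centre of its underside
- driver: bystander: screwdriver 190 mm long lying on the bench
- loupe: bystander: black eye loupe 44 mm across, 28 mm high; origin at the centre of its underside
Not all that is in view belongs to the job. Several things have the shape of the sleeve; the one meant has the colours described above.

How it is judged (in metres and radians):
On the way, in this order (a step that is already met when the one before it is completed fails the run):
1. the sleeve stands upright in the middle of the carton, released (x of sleeve in the frame of carton between -0.02 and 0.02 m and y of sleeve in the frame of carton between -0.03 and 0.03 m and z of sleeve in the frame of carton between 0.018 and 0.028 m and angle between sleeve's own z axis and vertical below 0.15 rad and linear speed of sleeve below 0.03 m/s and contact force between the fingers and sleeve below 0.1 N), for 0.2 s.
2. both short end flaps are folded down flat (value of joint each of short_left, short_right below 0.12 rad), for 0.2 s.
3. then the plain long flap is folded down flat (value of joint long_plain below 0.12 rad), for 0.2 s.
4. last, the long flap with the yellow strip is folded down flat (value of joint long_strip below 0.12 rad), for 0.2 s.
At the end, for the whole second after the job is handed in: The sleeve stands upright (within 0.15 rad) at rest and released on the pad, within 20 mm across and 30 mm along of the carton's middle, and all four flaps lie flat (each within 0.12 rad of closed) (all of step 1 and all of step 2 and value of joint each of long_plain, long_strip below 0.12 rad); the robot touches nothing.
It fails at once if the sleeve is dropped into the carton (faster than 0.6 m/s inside it) (linear speed of sleeve above 0.6 m/s and z of sleeve in the frame of carton below 0.09 m and x of sleeve in the frame of carton between -0.05 and 0.05 m and y of sleeve in the frame of carton between -0.1 and 0.1 m).
It fails at once if a long flap is folded over while a short flap is still up (value of joint any of long_plain, long_strip below 0.9 rad and value of joint any of short_left, short_right above 0.5 rad).
It fails at once if the flap with the strip is folded over while the plain long flap is still up (value of joint long_strip below 0.9 rad and value of joint long_plain above 0.5 rad).
It fails at once if another thing on the bench is moved by more than 30 mm (distance of any of master, jar, v_block, tape_roll, driver, loupe from where it was at the start of the episode above 0.03 m).
It also fails if it takes over 67 s, if anything falls off the work surface, if the arm or the gripper's body presses on something with over 40 N, if the wrist force passes 120 N, or if a joint passes its speed limit or range.

## Working session

There is one attempt and no reset: what is moved stays moved. The work goes in short steps, Python scripts to look and compute and a shell command to move; the robot and the scene stay as the last step left them, time stands still between calls to the robot, and variables do not carry over. Pictures are saved under pics/ and viewed, and the job is handed in when it is done.

```bash
ls; mkdir -p pics; cat > h.py <<'E'
import numpy as np, cv2
from workcell import monitor, vision, job, models
def grab(n,f=None):
    d=vision.grab_frame(n)
    if f: cv2.imwrite('pics/'+f, cv2.cvtColor(d['img'],cv2.COLOR_RGB2BGR))
    return d
def ray(d,px):
    K=np.array(d['mtx'],float);D=np.array(d['dist_coeffs'],float);V=np.array(d['view'],float)
    u=cv2.undistortPoints(np.array([[px]],float),K,D)[0,0]
    R=V[:3,:3];o=-R.T@V[:3,3];return o,R.T@np.array([u[0],u[1],1.])
def at_z(d,px,z):
    o,r=ray(d,px);return o+r*(z-o[2])/r[2]
def proj(d,P):
    V=np.array(d['view'],float);r,_=cv2.Rodrigues(V[:3,:3])
    return cv2.projectPoints(np.array(P,float).reshape(-1,1,3),r,V[:3,3],np.array(d['mtx'],float),np.array(d['dist_coeffs'],float))[0][:,0]
E
python3 - <<'E'
from h import *
s=monitor.state();print(s['time_s'],s['ee_pos'],s['ee_rot'],s['gripper_width'])
for c in('scene','top'):
    d=grab(c,c+'0.png');V=np.array(d['view']);print(c,-V[:3,:3].T@V[:3,3], V[2,:3])
    for q in('sleeve','carton','carton_spot','short_left_edge','short_right_edge','long_plain_edge','long_strip_edge','master','jar'):
        print(q,[(np.round(m['at']),round(m['confidence'],2)) for m in models.mark_of(c,q)][:4])
E
```

```text
pics
0.0 [ 198.48930313 -539.10241728  213.12267385] [-1.79999528e+02  1.00638278e-01 -6.97866679e+01] 91.12842978074913
scene [1356.04482765  605.97633585  805.77261974] [-0.66027892 -0.46033464 -0.59340018]
sleeve [(array([231., 202.]), 0.87), (array([288., 191.]), 0.85), (array([268., 202.]), 0.67), (array([540., 298.]), 0.23)]
carton [(array([192., 200.]), 0.68)]
carton_spot [(array([368., 273.]), 0.89), (array([223., 230.]), 0.25)]
short_left_edge [(array([427., 255.]), 0.64)]
short_right_edge [(array([326., 201.]), 0.65)]
long_plain_edge [(array([398., 211.]), 0.73)]
long_strip_edge [(array([347., 235.]), 0.83)]
master [(array([190., 200.]), 0.98)]
jar [(array([224., 228.]), 0.82)]
top [ 292.02224532   56.74702118 1257.12453068] [ 0.21982922 -0.00635534 -0.97551767]
sleeve [(array([461., 285.]), 0.91), (array([426., 346.]), 0.82), (array([425., 303.]), 0.7)]
carton [(array([273., 260.]), 0.63)]
carton_spot [(array([271., 260.]), 0.69)]
short_left_edge [(array([209., 240.]), 0.7)]
short_right_edge [(array([319., 257.]), 0.73)]
long_plain_edge [(array([258., 284.]), 0.92)]
long_strip_edge [(array([268., 208.]), 0.61)]
master [(array([483., 262.]), 0.63)]
jar [(array([425., 244.]), 0.76)]
```

View pics/scene0.png

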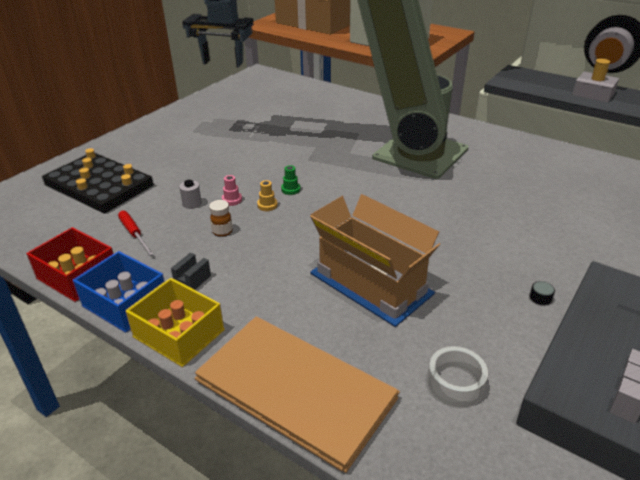

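View pics/top0.png

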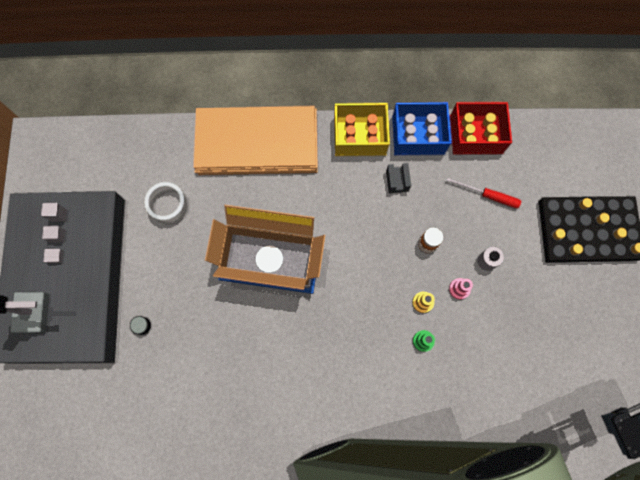

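```bash
python3 - <<'E'
import cv2
a=cv2.imread('pics/top0.png')
cv2.imwrite('pics/top0c.png',cv2.resize(a[170:380,150:520],None,fx=2.1,fy=2.1,interpolation=cv2.INTER_CUBIC))
a=cv2.imread('pics/scene0.png')
cv2.imwrite('pics/scene0c.png',cv2.resize(a[140:340,170:470],None,fx=2.6,fy=2.6,interpolation=cv2.INTER_CUBIC))
E
```

```text
(no output)
```

View pics/top0c.png

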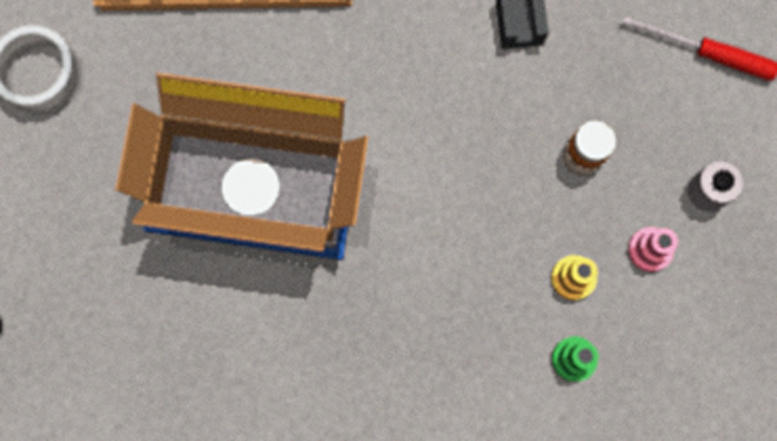

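View pics/scene0c.png

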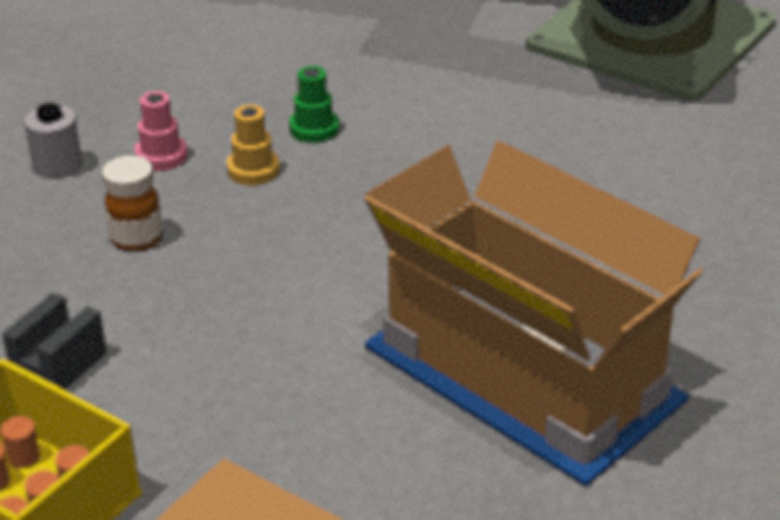

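```bash
python3 - <<'E'
from h import *
t=grab('top');s=grab('scene')
r=lambda p:np.round(p[:2],1)
print('spot top',r(at_z(t,(269,259.3),23)),'scene',r(at_z(s,(368,273),23)))
for n,a in dict(L=(310.8,272.7),N=(395.4,325.4),R=(434.6,292.3)).items(): print(n,r(at_z(s,a,6)))
print('sleeve bore top',r(at_z(t,(427.6,298.6),66)),'flange',r(at_z(t,(424,302.5),6)),'scene bore',r(at_z(s,(170+250/2.6,140+111/2.6),66)))
print('net',r(at_z(t,(425,303),0)),r(at_z(s,(268,202),0)))
print('pink',r(at_z(t,(461,287),4)),'green',r(at_z(t,(424,342),4)),'jar',r(at_z(t,(425,244),0)),'master',r(at_z(t,(483,262),0)))
for q,z in(('short_left_edge',143),('short_right_edge',143),('long_plain_edge',145),('long_strip_edge',160)):
  for d,c in((t,'top'),(s,'scene')):
    m=models.mark_of(c,q);print(q,c,m and (m[0]['at'],r(at_z(d,m[0]['at'],z))))
E
```

```text
spot top [556.  169.2] scene [554.4 160.3]
L [603.7  49.8]
N [638.8 271.9]
R [513.2 292.8]
sleeve bore top [ 449.7 -193.7] flange [ 448.5 -197.1] scene bore [ 448.  -192.3]
net [ 448.  -200.7] [ 436.1 -201.6]
pink [ 484.3 -288.9] green [ 355.8 -192.1] jar [ 592.6 -209.4] master [ 545.2 -348.6]
short_left_edge top ([210.0, 241.8], array([571.2, 286.3]))
short_left_edge scene ([429.8, 252.8], array([565.9, 292.8]))
short_right_edge top ([318.0, 257.0], array([533.6,  53. ]))
short_right_edge scene ([326.0, 203.4], array([537.1,  44.2]))
long_plain_edge top ([259.9, 282.9], array([479. , 177.2]))
long_plain_edge scene ([399.8, 212.8], array([485.6, 187.5]))
long_strip_edge top ([268.3, 213.1], array([628.5, 158.6]))
long_strip_edge scene ([349.4, 237.8], array([628.4, 158.7]))
```

```bash
python3 -m creep '2.1 2.87 0 0 0 -0.1 -0.5; 2.1 2.87 0 0 0 -0.1 -0.5; 2.1 2.87 0 0 0 -0.1 -0.5; 2.1 2.87 0 0 0 -0.1 -0.5; 2.1 2.87 0 0 0 -0.11 -0.5; 2.1 2.87 0 0 0 0 -0.5; 2.1 2.87 0 0 0 0 -0.5; 2.1 2.87 0 0 0 0 -0.5; 2.1 2.87 0 0 0 0 -0.5; 2.1 2.87 0 0 0 0 -0.5; 2.1 2.87 0 0 0 0 -0.5; 2.1 2.87 0 0 0 0 -0.5'
python3 - <<'E'
from h import *
t=grab('top');s=grab('scene')
c=np.array([556.5,169.5]);y=-0.16
X=np.array([np.cos(y),np.sin(y)]);Y=np.array([-np.sin(y),np.cos(y)])
def W(a,b,z): return [*(c+a*X+b*Y),z]
for d,n in((t,'t1.png'),(s,'s1.png')):
    im=cv2.cvtColor(d['img'],cv2.COLOR_RGB2BGR); im=cv2.resize(im,None,fx=3,fy=3,interpolation=cv2.INTER_CUBIC)
    for a,b,z,col in((65,115,8,(255,0,255)),(50,100,96,(0,255,0))):
        p=proj(d,[W(i*a,j*b,z) for i,j in((1,1),(1,-1),(-1,-1),(-1,1))]); cv2.polylines(im,[np.int32(p*3+1)],True,col,1)
    a=np.linspace(0,6.28,40);p=proj(d,[W(32*np.cos(k),32*np.sin(k),23) for k in a]);cv2.polylines(im,[np.int32(p*3+1)],True,(0,0,255),1)
    for z,rad in((66,14),(0,25),(12,25)):
        p=proj(d,[[449+rad*np.cos(k),-194.5+rad*np.sin(k),z] for k in a]);cv2.polylines(im,[np.int32(p*3+1)],True,(255,0,0),1)
    o=(540,480) if 't1' in n else (560,420)
    cv2.imwrite('pics/'+n,im[o[1]:o[1]+560,o[0]:o[0]+800])
E
```

```text
time_s: 2.5
ee_pos: [454.9, -185.6, 214.6]
ee_rot: [-179.9, -0.3, -101.2]
force: [0.7, 0.2, 1.4]
gripper_width: 68.1
```

View pics/t1.png

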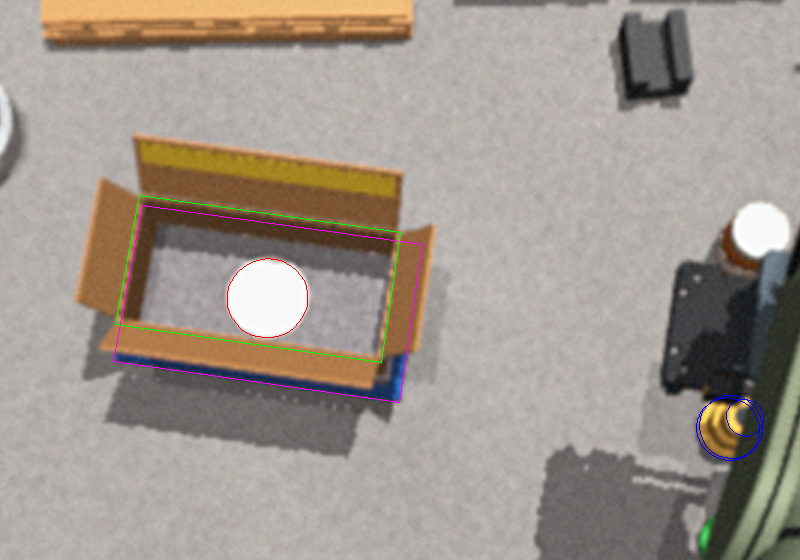

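View pics/s1.png

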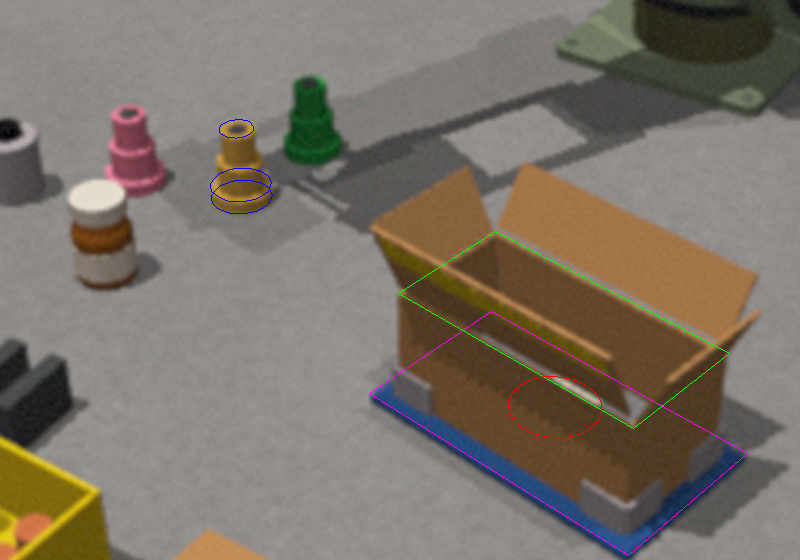

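The overlays match both pictures: the rim and plate outlines lie on the carton, the red ring lies on the spot, and the blue rings lie on the brass sleeve. I'm centring above the sleeve and descending.

```bash
python3 -m creep '-0.6 -0.9 0 0 0 0.035 -0.5; 0 0 -3 0 0 0 -0.5; 0 0 -3 0 0 0 -0.5; 0 0 -3 0 0 0 -0.5; 0 0 -2 0 0 0 -0.5; 0 0 0 0 0 0 -0.5'
```

```text
time_s: 3.1
ee_pos: [451.2, -194.8, 103.7]
ee_rot: [-179.4, -0.5, -98.5]
force: [-0.4, 0.2, -0.3]
gripper_width: 68.6
```

```bash
python3 -m creep '-0.2 0 -1.5 -0.01 0 -0.01 -0.5; 0 0 -2 0 0 0 -0.5; 0 0 -2 0 0 0 -0.5; 0 0 -2 0 0 0 -0.5; 0 0 -1 0 0 0 -0.5; 0 0 0 0 0 0 -0.5'
```

```text
time_s: 3.6
ee_pos: [451.0, -200.7, 21.5]
ee_rot: [-178.8, -1.3, -99.3]
force: [-0.5, -0.5, -0.6]
gripper_width: 68.6
```

```bash
python3 -m creep '-0.2 0.6 -0.2 0.026 0.017 0 -0.5; 0 0 0 0 0 0 -0.5'
```

```text
time_s: 3.77
ee_pos: [449.6, -196.0, 21.2]
ee_rot: [-180.0, 0.0, -99.3]
force: [0.4, -0.6, -0.1]
gripper_width: 68.5
```

```bash
python3 -m creep '0 0.1 -0.4 0 0 0 -0.5; 0 0 0 0 0 0 1; 0 0 0 0 0 0 1; 0 0 0 0 0 0 1; 0 0 0 0 0 0 1; 0 0 0 0 0 0 1' 20
```

```text
time_s: 4.27
ee_pos: [452.3, -197.3, 21.3]
ee_rot: [-179.4, -0.2, -99.4]
force: [1.0, 2.0, -0.3]
gripper_width: 38.2
```

```bash
python3 -m creep '0 0 1 0 0 0 1; 0 0 2.5 0 0 0 1; 0 0 3 0 0 0 1; 0 0 3 0 0 0 1; 0 0 3 0 0 0 1; 0.3 1 3 0 0 0 1; 0.6 2 2.5 0 0 0 1; 0.8 2.8 1.5 0 0 0 1; 0.8 2.8 0 0 0 0 1; 0.8 2.8 0 0 0 0 1; 0.8 2.8 0 0 0 0 1; 0.8 2.8 0 0 0 0 1'
```

```text
time_s: 5.27
ee_pos: [493.0, -22.1, 221.1]
ee_rot: [179.8, -0.1, -99.9]
force: [0.8, 0.2, -3.6]
gripper_width: 37.5
```

```bash
python3 -m creep '0.9 2.8 0 0 0 0 1; 0.9 2.8 0 0 0 0 1; 0.9 2.8 0 0 0 0 1; 0.9 2.8 0 0 0 0 1; 0.9 2.8 0 0 0 0 1; 0.9 2.8 0 0 0 0 1; 0.5 1.4 0 0 0 0.012 1; 0 0 0 0 0 0 1'
python3 - <<'E'
from h import *
t=grab('top','t2.png');s=grab('scene','s2.png')
print(monitor.state()['ee_pos'],monitor.state()['ee_rot'])
E
```

```text
time_s: 5.93
ee_pos: [549.5, 174.0, 215.1]
ee_rot: [179.2, -0.3, -98.8]
force: [-0.3, 0.3, -2.6]
gripper_width: 37.2
[548.47706855 171.26356818 215.23405763] [179.12974544  -0.46803192 -98.90130034]
```

View pics/s2.png

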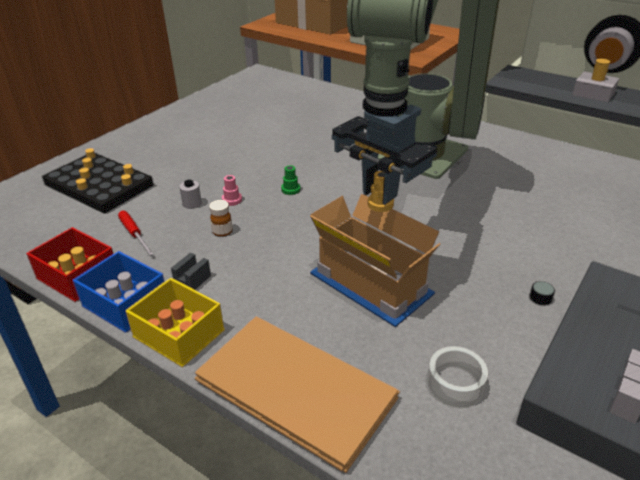

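The sleeve hangs upright in the gripper over the carton, at about (378,205). I'm centring it and lowering it in stages.

```bash
python3 -m creep '0.8 -0.2 0 0.006 -0.017 0 1; 0 0 -2 0 0 0 1; 0 0 -2.5 0 0 0 1; 0 0 -2 0 0 0 1; 0 0 0 0 0 0 1'
```

```text
time_s: 6.45
ee_pos: [557.6, 160.8, 150.4]
ee_rot: [-179.5, -0.0, -99.3]
force: [-0.5, -0.7, -3.7]
gripper_width: 37.6
```

```bash
python3 -m creep '0 0.8 0 0 0.009 0 1; 0 0.1 -2 0 0 0 1; 0 0.1 -2 0 0 0 1; 0 0.1 -2 0 0 0 1; 0 0.1 -2 0 0 0 1; 0 0 0 0 0 0 1'
```

```text
time_s: 6.95
ee_pos: [563.9, 170.2, 77.0]
ee_rot: [-179.2, 0.2, -99.7]
force: [-0.5, -0.1, -2.6]
gripper_width: 37.3
```

```bash
python3 -m creep '-0.7 0 0 0 0.014 0 1; 0 0 -1 0 0 0 1; 0 0 -1 0 0 0 1; 0 0 -0.5 0 0 0 1; 0 0 0 0 0 0 1'
```

```text
time_s: 7.37
ee_pos: [561.0, 170.8, 56.7]
ee_rot: [-179.5, 0.4, -99.8]
force: [-0.0, 0.0, -3.0]
gripper_width: 37.2
```

```bash
python3 -m creep '-0.4 0 -0.4 0 0.009 0.008 1; 0 0 -0.4 0 0 0 1; 0 0 0 0 0 0 1'; python3 -m creep '-0.1 0 -0.3 0 0 0 1; 0 0 0 0 0 0 1'
```

```text
time_s: 7.62
ee_pos: [557.3, 170.9, 48.8]
ee_rot: [-180.0, 0.3, -99.3]
force: [-0.8, -0.0, -3.5]
gripper_width: 37.7
time_s: 7.78
ee_pos: [556.2, 171.0, 45.6]
ee_rot: [-180.0, 0.3, -99.3]
force: [-0.5, 0.5, -3.8]
gripper_width: 37.1
```

```bash
python3 -m creep '0 0 -0.2 0 0 0 1; 0 0 0 0 0 0 1';python3 -m creep '0 0 -0.2 0 0 0 1; 0 0 0 0 0 0 1'
```

```text
time_s: 7.95
ee_pos: [557.0, 171.5, 44.5]
ee_rot: [-179.9, 0.4, -99.3]
force: [0.4, -0.7, -3.6]
gripper_width: 37.3
time_s: 8.12
ee_pos: [557.5, 171.9, 44.7]
ee_rot: [-179.8, 0.4, -99.3]
force: [0.8, 0.4, -3.1]
gripper_width: 36.9
```

```bash
python3 -m creep '0 0 -0.3 0 0 0 1; 0 0 0 0 0 0 1';python3 -m creep '0 0 -0.3 0 0 0 1; 0 0 0 0 0 0 1'
```

```text
time_s: 8.28
ee_pos: [558.3, 172.4, 44.6]
ee_rot: [-179.6, 0.5, -99.3]
force: [0.2, 0.5, -3.3]
gripper_width: 37.6
time_s: 8.45
ee_pos: [559.3, 172.8, 44.4]
ee_rot: [-179.5, 0.6, -99.3]
force: [0.0, -0.1, -2.9]
gripper_width: 37.5
```

```bash
python3 - <<'E'
from h import *
for n in('top','scene'):
    d=grab(n);im=cv2.cvtColor(d['img'],cv2.COLOR_RGB2BGR)
    o=(200,190) if n=='top' else (300,150)
    cv2.imwrite(f'pics/{n}3.png',cv2.resize(im[o[1]:o[1]+150,o[0]:o[0]+160],None,fx=4,fy=4,interpolation=cv2.INTER_CUBIC)[:600])
print(monitor.state()['ee_pos'],monitor.state()['force'])
E
```

```text
[559.4442169  172.83083631  43.93051229] [-2.53572974 -0.30015938  3.48964878]
```

View pics/top3.png

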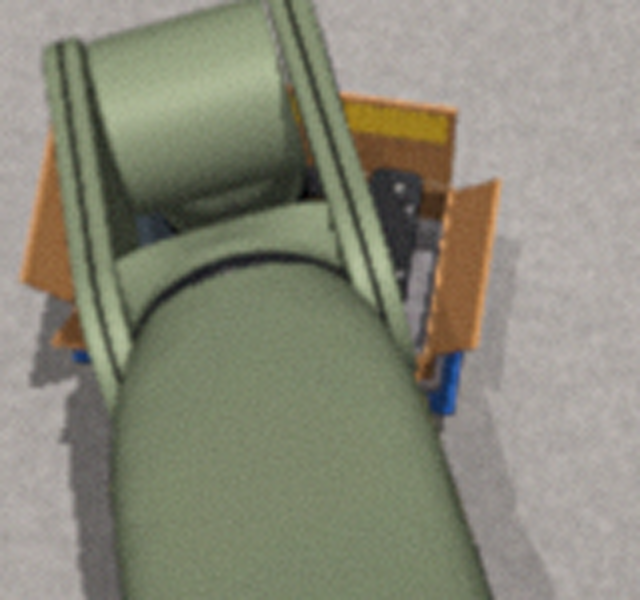

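View pics/scene3.png

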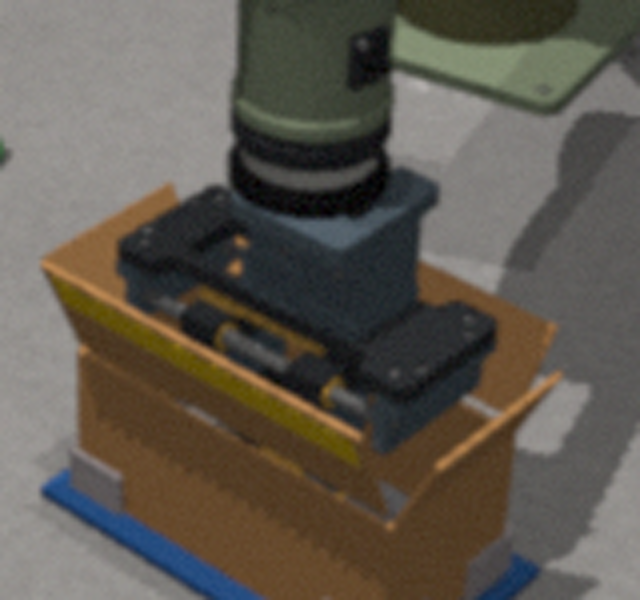

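Vertical force has reversed to +3.5 N, and the tip height of 44 mm matches the pad at 23 mm plus the 21 mm grip height. The sleeve is therefore resting on the pad, so I'm releasing it.

```bash
python3 -m creep '0 0 0 0 0 0 0.1; 0 0 0 0 0 0 0; 0 0 0 0 0 0 -0.2; 0 0 0 0 0 0 -0.4; 0 0 0 0 0 0 -0.5; 0 0 0 0 0 0 -0.5'
```

```text
time_s: 9.05
ee_pos: [559.7, 172.7, 42.2]
ee_rot: [-179.5, 0.6, -99.3]
force: [-0.6, 0.0, 0.2]
gripper_width: 67.5
```

```bash
python3 -m creep '0 0 1 0 0.008 0 -0.5; 0 0 2 0 0 0 -0.5; 0 0 2.5 0 0 0 -0.5; 0 0 3 0 0 0 -0.5; 0 0 3 0 0 0 -0.5; 0 0 3 0 0 0 -0.5; 0 0 2 0 0 0 -0.5; 0 0 0 0 0 0 0'
```

```text
time_s: 9.72
ee_pos: [555.8, 171.5, 211.1]
ee_rot: [179.6, 0.3, -99.3]
force: [1.1, -0.3, 0.7]
gripper_width: 64.3
```

```bash
python3 -m creep '-0.4 -2.6 0 0 0 0 1; -0.4 -2.6 0 0 0 0 1; -0.4 -2.6 0 0 0 0 1; -0.4 -2.6 0 0 0 0 1; -0.4 -2.6 0 0 0 0 1; -0.4 -2.6 0 0 0 0 1; 0 0 0 0 0 0 1'
cat > look.py <<'E'
import sys
from h import *
k=sys.argv[1]
for n in('top','scene'):
    d=grab(n);im=cv2.cvtColor(d['img'],cv2.COLOR_RGB2BGR)
    o=(180,190) if n=='top' else (290,150)
    cv2.imwrite(f'pics/{n}{k}.png',cv2.resize(im[o[1]:o[1]+140,o[0]:o[0]+190],None,fx=4,fy=4,interpolation=cv2.INTER_CUBIC))
s=monitor.state();c=np.array([556.5,169.5]);y=-.16
p=np.array(s['ee_pos']);e=p[:2]-c
print('carton xy',e@[np.cos(y),np.sin(y)],e@[-np.sin(y),np.cos(y)],'z',p[2],'force',np.round(s['force'],1),'width',s['gripper_width'])
E
python3 look.py 4
```

```text
time_s: 10.3
ee_pos: [528.5, 11.4, 206.0]
ee_rot: [179.4, 0.3, -99.0]
force: [-0.6, -0.2, -0.1]
gripper_width: 18.0
carton xy -2.188966673089519 -157.38187512737517 z 206.03984250988586 force [-0.2 -0.1 -0.7] width 10.001341329063644
```

View pics/top4.png

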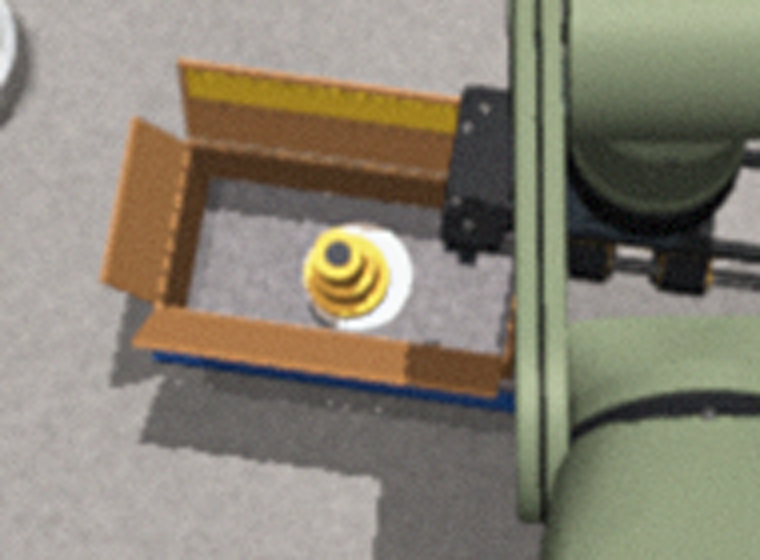

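View pics/scene4.png

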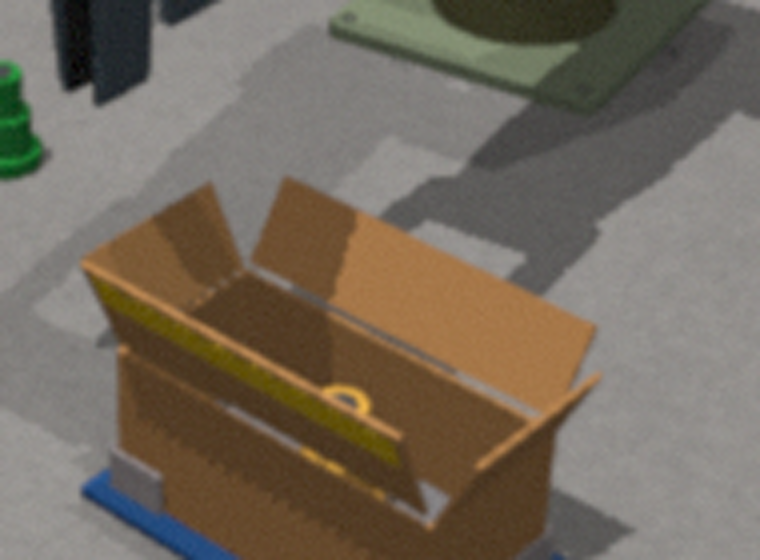

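```bash
python3 - <<'E'
from h import *
t=grab('top');c=np.array([556.5,169.5]);y=-.16
for px,z in(((180+338/4,190+253/4),89),((180+346/4,190+277/4),32),((180+358/4,190+277/4),23)):
    e=at_z(t,px,z)[:2]-c;print(e@[np.cos(y),np.sin(y)],e@[-np.sin(y),np.cos(y)])
E
```

```text
-1.1409592121491012 3.7324511645730674
-2.9776433144169463 4.339184947480158
-0.19533387923058024 -1.566664358292712
```

The sleeve stands about (-1 to -3, +4) mm from the carton's middle, within tolerance. Next I'm lowering the tool outside the right short flap.

```bash
python3 -m creep '0.2 0 -2 0 0 0 1; 0 0 -2.5 0 0 0 1; 0 0 -2.5 0 0 0 1; 0 0 -1 0 0 0 1; 0 0 0 0 0 0 1'; python3 look.py 5
```

```text
time_s: 10.87
ee_pos: [533.8, 21.4, 123.4]
ee_rot: [179.7, 0.6, -98.5]
force: [0.0, -0.2, -0.6]
gripper_width: 0.6
carton xy 2.3655899006574055 -149.84715458026332 z 125.34534716250506 force [-0.2 -0.2  0.1] width 0.477895674734062
```

```bash
python3 -m creep '0.2 1.2 -0.2 0 0 0 1; 0.2 1.2 0 0 0 0 1; 0.2 1.2 0 0 0 0 1; 0.2 1.2 0 0 0 0 1; 0.2 1.2 0 0 0 0 1; 0.2 1.2 0 0 0 0 1; 0 0 0 0 0 0 1'; python3 look.py 6
```

```text
time_s: 11.55
ee_pos: [551.4, 103.1, 128.1]
ee_rot: [-179.6, 0.8, -98.3]
force: [0.7, -0.5, -0.9]
gripper_width: 0.2
carton xy 5.190684145494328 -68.2194246105641 z 127.82724409590097 force [ 1.1 -0.4 -0.7] width 0.31161543770342776
```

View pics/scene6.png

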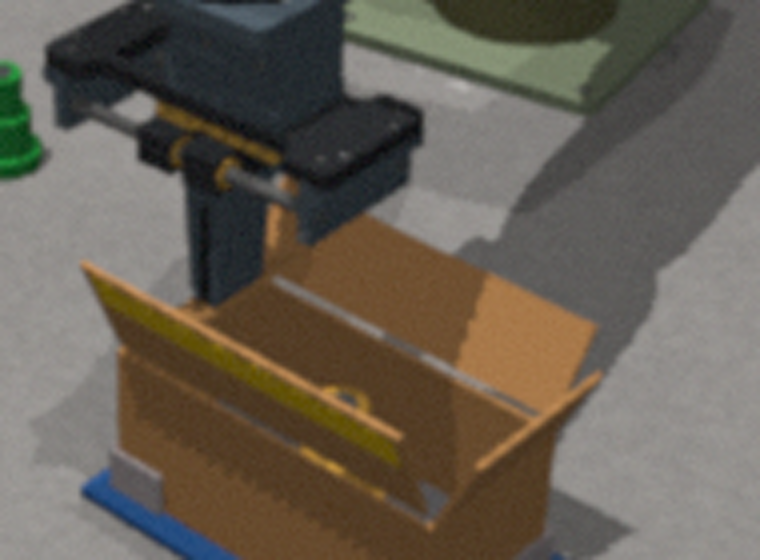

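```bash
python3 -m creep '-0.4 -0.4 -1 0 0 0 1; 0 0 -0.8 0 0 0 1; 0 0 -0.6 0 0 0 1; 0 0 0 0 0 0 1'; python3 look.py 7
```

```text
time_s: 11.98
ee_pos: [547.6, 97.1, 103.6]
ee_rot: [-179.5, 0.8, -98.4]
force: [-0.2, 0.3, -0.5]
gripper_width: 0.5
carton xy 3.326016919093345 -72.69905662472026 z 104.54252996737037 force [ 0.2  0.5 -0.4] width 0.6151967168169574
```

View pics/scene7.png

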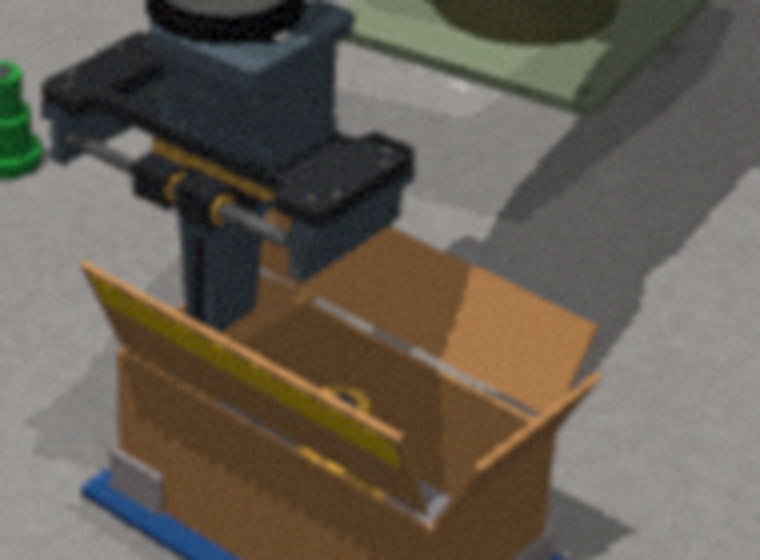

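Almost flat. I'm pressing until there is a clear reaction.

```bash
python3 -m creep '0 0 -0.4 0 0 0 1; 0 0 -0.3 0 0 0 1'; python3 -m creep '0 0 -0.3 0 0 0 1; 0 0 -0.2 0 0 0 1'; python3 look.py 8
```

```text
time_s: 12.25
ee_pos: [549.2, 97.2, 99.3]
ee_rot: [-179.3, 0.9, -98.5]
force: [-7.8, -0.2, 24.5]
gripper_width: 0.5
time_s: 12.42
ee_pos: [549.1, 97.2, 99.7]
ee_rot: [-179.2, 0.9, -98.5]
force: [-3.8, 0.2, 9.5]
gripper_width: 0.4
carton xy 4.213030723441813 -72.55678083781517 z 99.54092359901426 force [-4.4 -0.5 14.8] width 0.3376221600767034
```

View pics/top8.png

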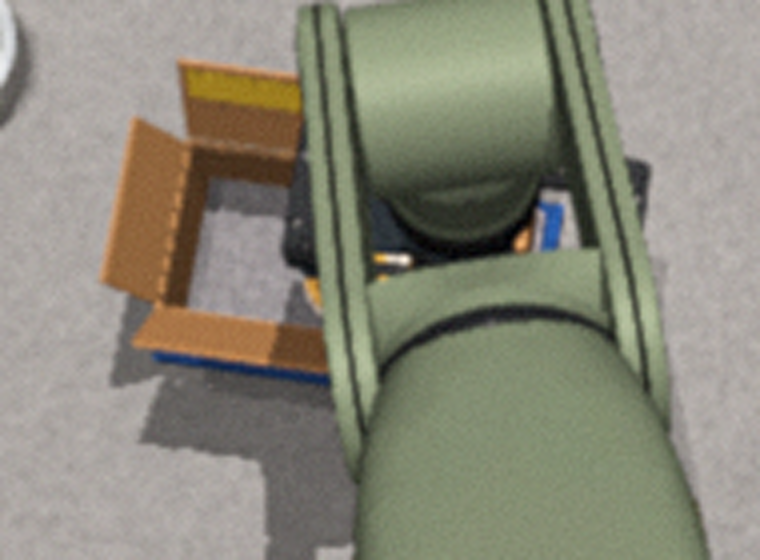

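```bash
python3 -m creep '0 0 1.5 -0.013 0.016 -0.012 1; 0 0 3 0 0 0 1; 0 0.5 3.5 0 0 0 1; 0.4 2 2 0 0 0 1; 0.5 3 0 0 0 0 1; 0.5 3 0 0 0 0 1; 0.5 3 0 0 0 0 1; 0.5 3 0 0 0 0 1; 0.5 3 0 0 0 0 1; 0.5 3 0 0 0 0 1; 0.3 2 0 0 0 0 1; 0 0 0 0 0 0 1'; python3 look.py 9
```

```text
time_s: 13.52
ee_pos: [586.4, 330.3, 206.2]
ee_rot: [-179.8, 0.1, -99.6]
force: [-0.2, -0.4, 0.6]
gripper_width: 0.6
carton xy 4.0528676069428355 159.9152135983361 z 206.22500110035642 force [ 0.7 -0.1 -0. ] width 0.29717387933443284
```

View pics/top9.png

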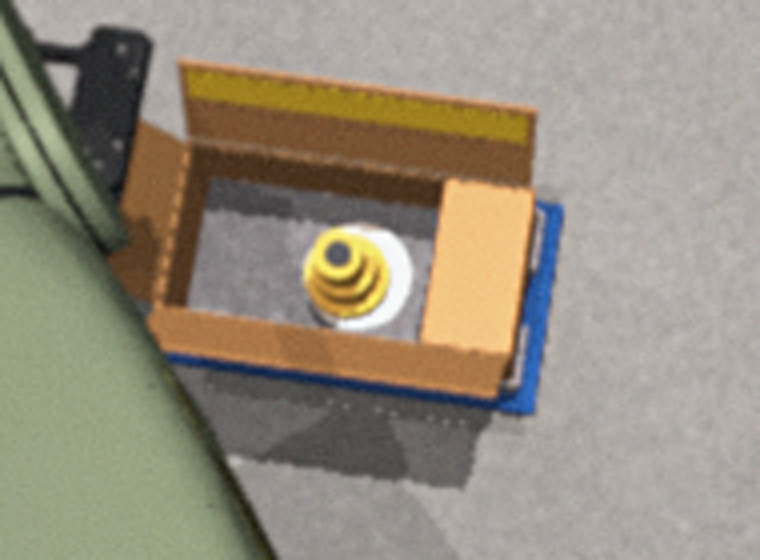

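The right flap lies flat and the sleeve is undisturbed. Now the left flap.

```bash
python3 -m creep '-0.2 0 -2 0 0 0.007 1; 0 0 -2.5 0 0 0 1; 0 0 -2.5 0 0 0 1; 0 0 -1 0 0 0 1; 0 0 0 0 0 0 1'; python3 look.py 10
```

```text
time_s: 14.03
ee_pos: [584.5, 319.6, 126.3]
ee_rot: [-179.6, -0.1, -99.5]
force: [-0.9, -0.5, 0.4]
gripper_width: 0.4
carton xy 4.75775295353534 153.69550919403352 z 128.56659031155394 force [0.1 0.2 0.7] width 0.5856839943613602
```

```bash
python3 -m creep '-0.2 -1.2 -0.6 0 0 0 1; -0.2 -1.2 0 0 0 0 1; -0.2 -1.2 0 0 0 0 1; -0.2 -1.2 0 0 0 0 1; -0.2 -1.2 0 0 0 0 1; -0.2 -1.1 0 0 0 0 1; 0 0 0 0 0 0 1'; python3 look.py 11
```

```text
time_s: 14.72
ee_pos: [577.4, 245.5, 132.1]
ee_rot: [-178.7, 0.7, -99.6]
force: [0.7, 0.3, 0.5]
gripper_width: 0.5
carton xy 8.70280405117517 80.01280671037333 z 131.89408958453117 force [-0.   0.7 -0.7] width 0.6509492417918691
```

View pics/scene11.png

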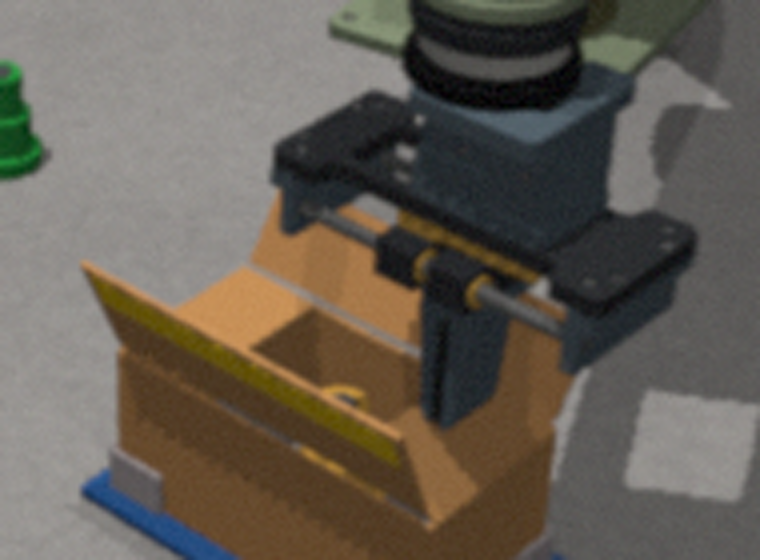

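```bash
python3 -m creep '-0.6 -0.7 -1 -0.008 0.024 0 1; 0 0 -1 0 0 0 1; 0 0 -0.8 0 0 0 1; 0 0 -0.4 0 0 0 1; 0 0 0 0 0 0 1'
```

```text
time_s: 15.23
ee_pos: [572.7, 240.3, 99.6]
ee_rot: [-179.9, 0.0, -99.5]
force: [-3.7, -2.0, 14.6]
gripper_width: 0.5
```

```bash
python3 -m creep '0 0 -0.2 0 0 0 1; 0 0 1.5 0 0 0 1; 0 0 3 0 0 0 1; 0 0 3.5 0 0 0 1; -1 -0.4 2 0 0 0 1; -2.4 -1 0 0 0 0 1; -2.4 -1 0 0 0 0 1; -2.4 -1 0 0 0 0 1; -2.4 -1 0 0 0 0 1; -1.2 -0.6 0 0 0 0 1; 0 0 0 0 0 0 1'; python3 look.py 12
```

```text
time_s: 16.15
ee_pos: [446.7, 191.1, 193.3]
ee_rot: [179.4, -0.4, -99.1]
force: [0.3, -0.2, -0.3]
gripper_width: 0.4
carton xy -109.28929460290777 5.358436093513808 z 193.55616053032082 force [ 1.2 -0.1 -0.3] width 0.8816583414246462
```

View pics/scene12.png

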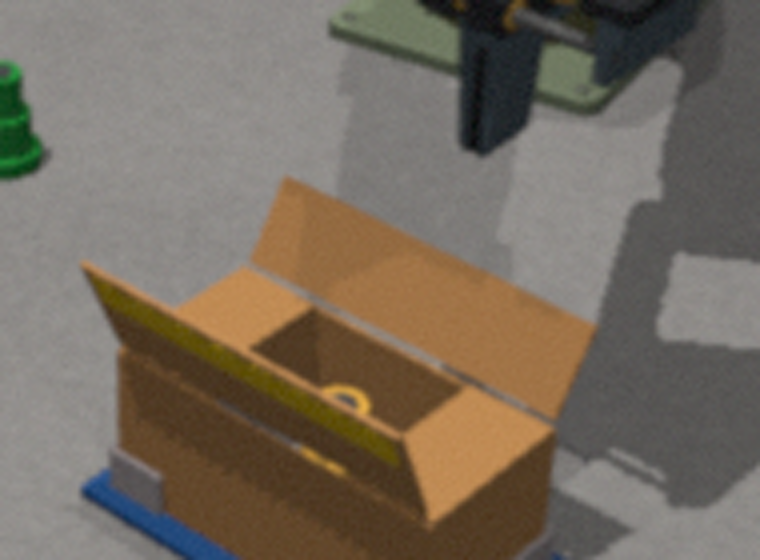

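View pics/top12.png

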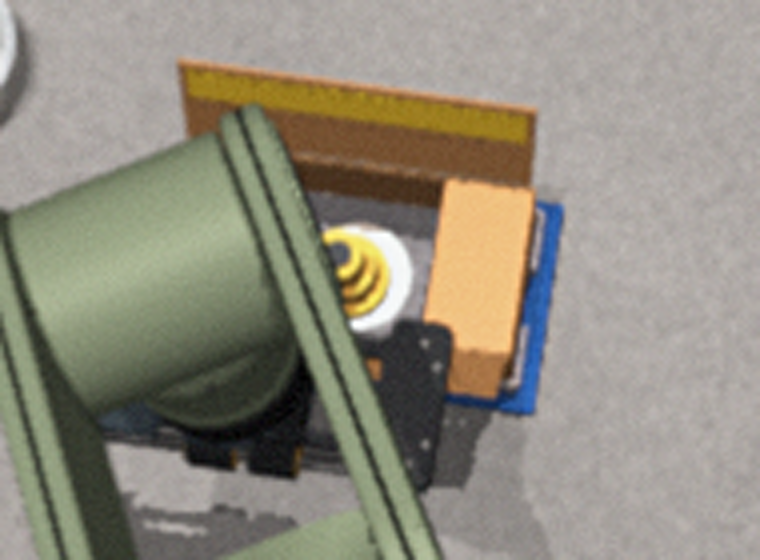

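Both short flaps are flat. I'm lowering the tool on the near side for the plain long flap.

```bash
python3 -m creep '0 0 -2 0 0.01 0 1; 0 0 -2.5 0 0 0 1; 0 0 -1.5 0 0 0 1; 0 0 -0.5 0 0 0 1; 0 0 0 0 0 0 1'; python3 look.py 13
```

```text
time_s: 16.67
ee_pos: [457.0, 196.1, 125.8]
ee_rot: [179.3, -0.1, -99.1]
force: [0.5, -0.3, 0.3]
gripper_width: 0.6
carton xy -101.92839420091993 10.647050815736016 z 127.09311570319493 force [-0.8  0.1  0.8] width 0.2118840966127316
```

```bash
python3 -m creep '1.2 -0.2 -0.5 0 0 0 1; 1.2 -0.2 0 0 0 0 1; 1.2 -0.2 0 0 0 0 1; 1.2 -0.3 0 0 0 0 1; 1.2 -0.3 0 0 0 0 1; 0.6 -0.1 0 0 0 0 1; 0 0 0 0 0 0 1'; python3 look.py 14
```

```text
time_s: 17.35
ee_pos: [533.5, 183.1, 125.8]
ee_rot: [179.8, 0.2, -99.1]
force: [-0.9, 0.1, 0.2]
gripper_width: 0.5
carton xy -26.24410259561862 9.71209097445213 z 125.70205712162192 force [-0.4  0.2  0.7] width 0.6886244384023833
```

View pics/scene14.png

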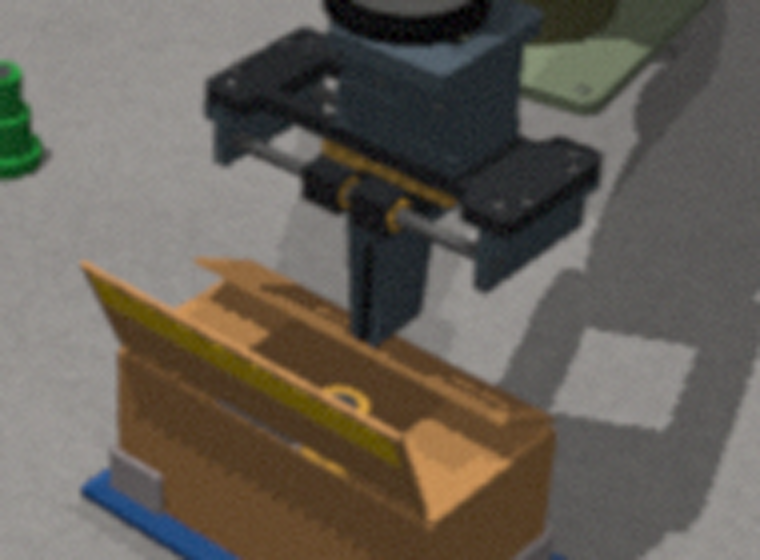

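```bash
python3 -m creep '0 0 -0.8 0 0 0 1; 0 0 -0.7 0 0 0 1; 0 0 -0.4 0 0 0 1; 0 0 -0.2 0 0 0 1; 0 0 0 0 0 0 1'; python3 look.py 15
```

```text
time_s: 17.87
ee_pos: [531.8, 183.7, 103.4]
ee_rot: [179.9, 0.2, -99.0]
force: [0.8, -0.1, 1.0]
gripper_width: 0.5
carton xy -26.63318243502173 10.075580609072796 z 103.81361095543012 force [ 0.2 -0.5  0.2] width 0.03924748588461673
```

View pics/scene15.png

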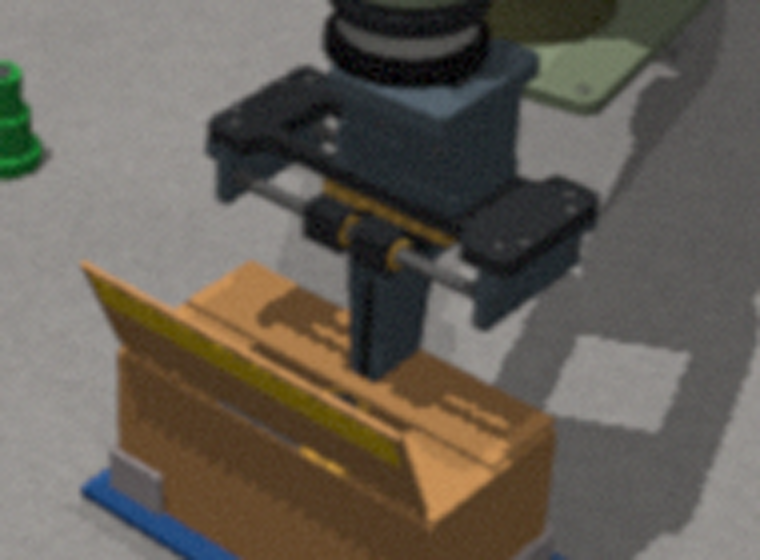

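```bash
python3 -m creep '0 0 -0.2 0 0 0 1; 0 0 -0.2 0 0 0 1'; python3 look.py 16
```

```text
time_s: 18.13
ee_pos: [532.1, 183.8, 103.1]
ee_rot: [179.9, 0.2, -99.0]
force: [-5.6, -2.5, 18.5]
gripper_width: 0.3
carton xy -26.394965944851336 10.258235080390337 z 103.1706030640534 force [-3.4 -1.6 11.2] width 0.4889031166384097
```

```bash
python3 -m creep '0 0 1.5 0 0 0 1; 0 0 3.5 0 0 0 1; 0 0 4 0 0 0 1; 0.5 0 2 0 0 0 1; 2.5 -0.5 0 0 0 0 1; 2.5 -0.5 0 0 0 0 1; 2.5 -0.5 0 0 0 0 1; 2.5 -0.5 0 0 0 0 1; 2.5 -0.4 0 0 0 0 1; 1.5 0 0 0 0 0 1; 0 0 0 0 0 0 1'; python3 look.py 17
```

```text
time_s: 19.15
ee_pos: [678.6, 158.5, 222.1]
ee_rot: [-180.0, 0.3, -98.8]
force: [0.0, -0.5, -0.8]
gripper_width: 0.6
carton xy 119.52119179156381 8.456223318324861 z 222.21786110454195 force [ 0.1 -0.6  1.1] width 0.5552606656042002
```

View pics/scene17.png

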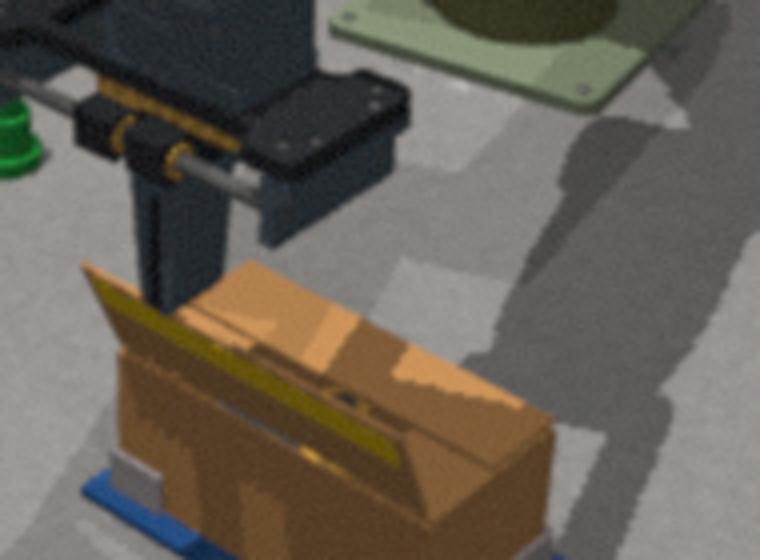

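View pics/top17.png

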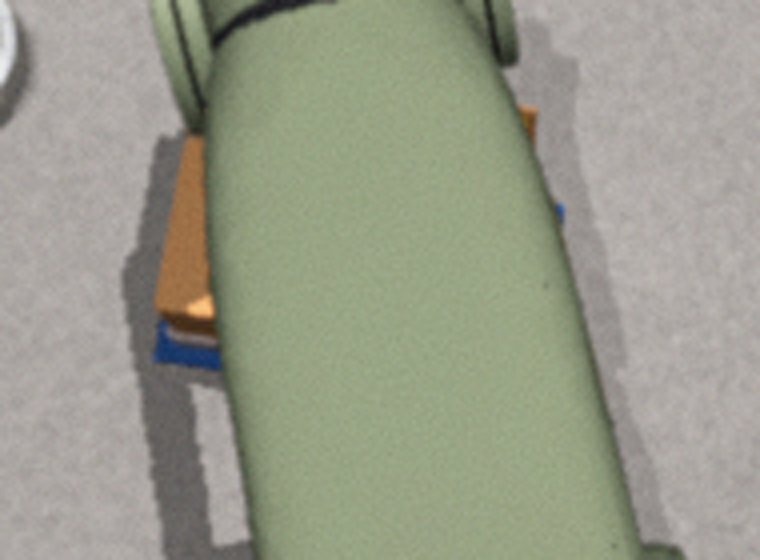

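```bash
python3 -m creep '0.2 0 -2 0 0 -0.005 1; 0 0 -2.5 0 0 0 1; 0 0 -2.5 0 0 0 1; 0 0 -1.5 0 0 0 1; 0 0 -0.5 0 0 0 1; 0 0 0 0 0 0 1'; python3 look.py 18
```

```text
time_s: 19.75
ee_pos: [670.2, 160.6, 132.8]
ee_rot: [179.8, 0.3, -98.9]
force: [0.3, 0.6, -0.1]
gripper_width: 0.4
carton xy 115.00402316059244 9.691668005617611 z 134.5302398240718 force [0.8 0.1 0.6] width 0.770827205046382
```

View pics/scene18.png

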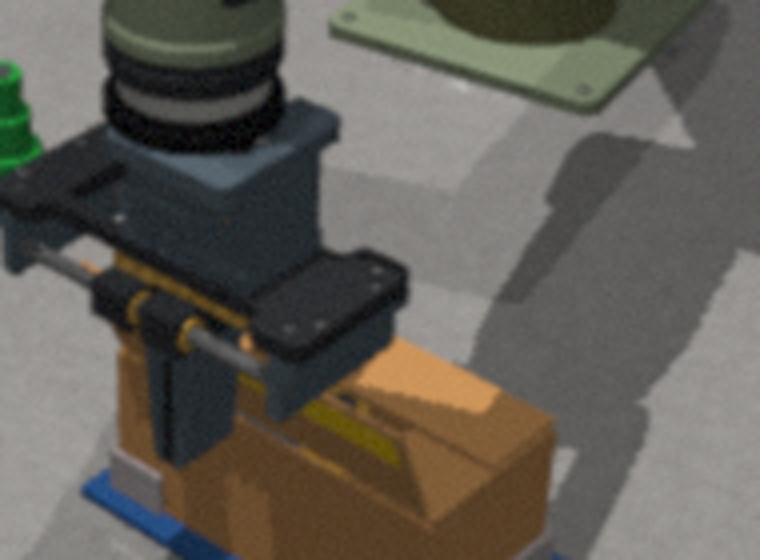

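```bash
python3 -m creep '-1.2 0.1 -0.6 0 0 0 1; -1.2 0.1 -0.2 0 0 0 1; -1.2 0.2 0 0 0 0 1; -1.2 0.2 0 0 0 0 1; -1.2 0.2 0 0 0 0 1; -1.2 0.2 0 0 0 0 1; -0.8 0.1 0 0 0 0 1; 0 0 0 0 0 0 1'; python3 look.py 19
```

```text
time_s: 20.52
ee_pos: [596.8, 173.8, 141.0]
ee_rot: [-178.3, 1.0, -98.9]
force: [0.0, 0.1, -0.6]
gripper_width: 0.7
carton xy 40.53376684667412 10.79731237366002 z 140.78797253832457 force [1.  0.3 0.7] width 0.62771667439885
```

View pics/scene19.png

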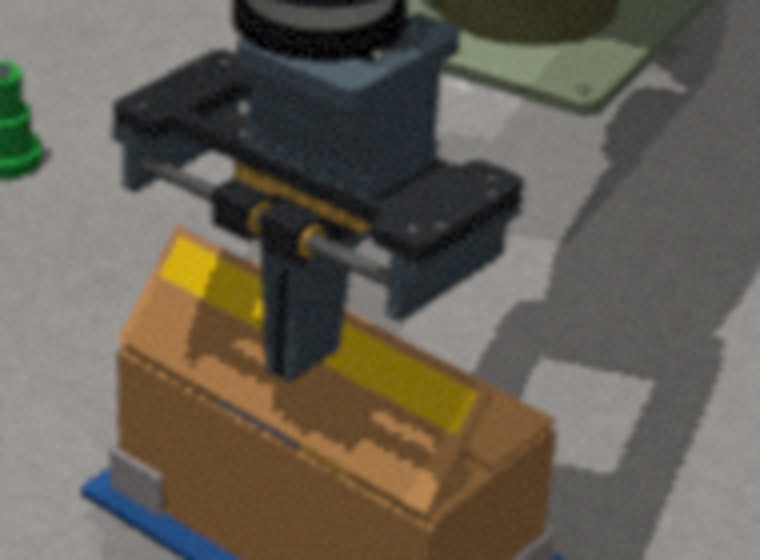

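```bash
python3 -m creep '-1.2 0.1 -0.6 -0.013 0.032 0 1; -1.2 0.2 -0.8 0 0 0 1; 0 0 -0.8 0 0 0 1; 0 0 -0.5 0 0 0 1; 0 0 -0.4 0 0 0 1; 0 0 0 0 0 0 1'; python3 look.py 20
```

```text
time_s: 21.12
ee_pos: [575.6, 176.9, 107.6]
ee_rot: [179.9, -0.1, -99.0]
force: [0.5, 0.2, 1.2]
gripper_width: 0.5
carton xy 18.056402290624266 10.421178933656218 z 108.44553453909232 force [ 0.2 -0.4  0.3] width 0.35755258173056415
```

View pics/scene20.png

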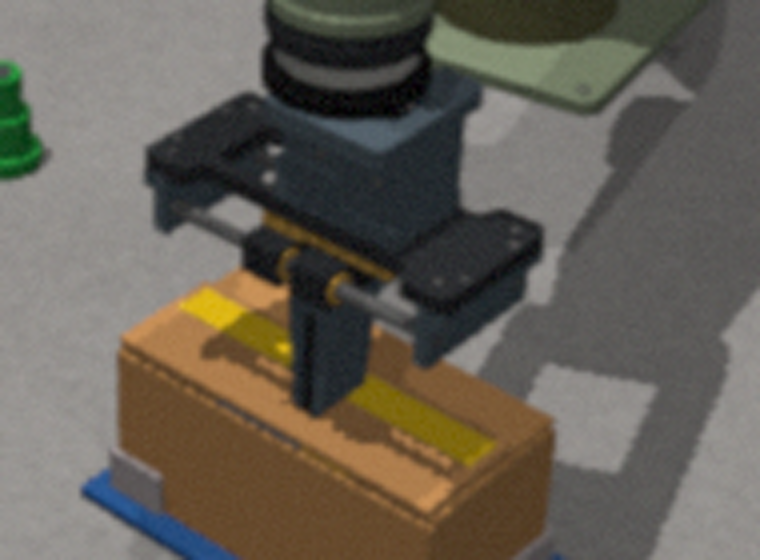

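```bash
python3 -m creep '0 0 -0.3 0 0 0 1; 0 0 -0.2 0 0 0 1'; python3 -m creep '0 0 -0.2 0 0 0 1; 0 0 -0.1 0 0 0 1; 0 0 0 0 0 0 1'; python3 look.py 21
```

```text
time_s: 21.38
ee_pos: [576.9, 177.0, 106.5]
ee_rot: [-180.0, -0.1, -99.0]
force: [-8.4, -1.6, 19.9]
gripper_width: 0.4
time_s: 21.63
ee_pos: [577.5, 177.0, 107.4]
ee_rot: [-179.8, 0.0, -99.1]
force: [-0.0, 0.7, 0.0]
gripper_width: 0.6
carton xy 19.527483629210597 10.744993233587953 z 107.01314719281369 force [-0.2 -0.1 -0.4] width 0.35218396344290476
```

The tip stopped firmly at 106.5 mm, which is the height of the closed strip flap. I'm backing off to check.

```bash
python3 -m creep '0 0 1.5 0 0 0 1; 0 0 3 0 0 0 1; 0 0 3.5 0 0 0 1; -1 -2 2 0 0 0 1; -1 -3 0 0 0 0 1; -1 -3.5 0 0 0 0 1; -1 -3.5 0 0 0 0 1; -1 -3.5 0 0 0 0 1; -1 -3.5 0 0 0 0 1; -1 -3.5 0 0 0 0 1; 0 0 0 0 0 0 1; 0 0 0 0 0 0 1'; python3 look.py 22; python3 - <<'E'
from h import *
grab('top','full.png')
E
```

```text
time_s: 22.73
ee_pos: [504.3, -56.4, 207.2]
ee_rot: [-179.9, -0.1, -98.8]
force: [0.8, 0.4, -0.2]
gripper_width: -0.0
carton xy -15.347750829081287 -230.08841697486713 z 207.08570796083646 force [0.  0.3 0.6] width 0.7035613437629906
```

View pics/scene22.png

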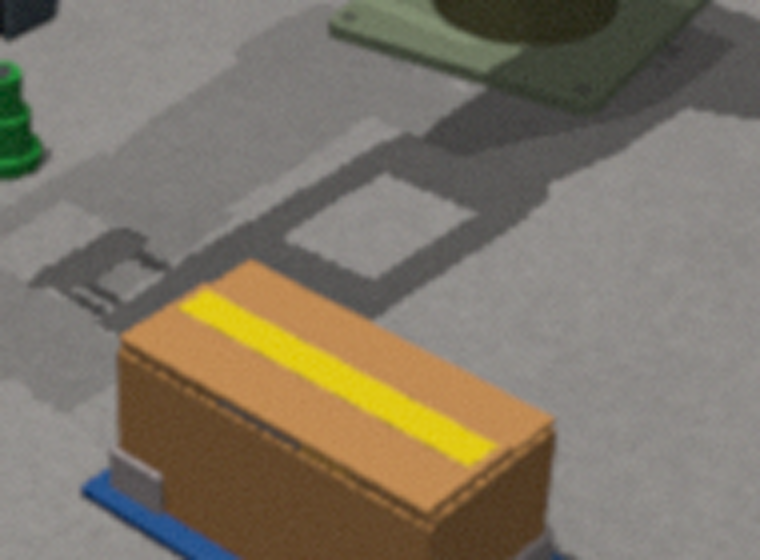

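View pics/full.png

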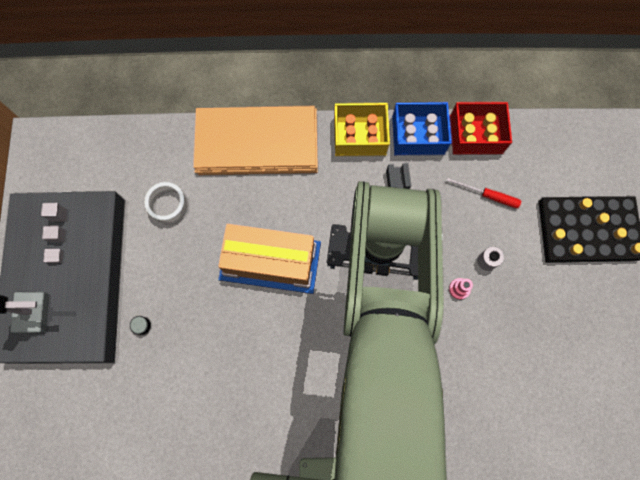

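The carton is closed flat, with the yellow strip running from about (225,245) to (308,255) in the top view. The visible bystanders (tape roll, loupe, driver, master) are where they were, the arm is clear and the force is about zero. Handing in.

```bash
python3 -c "
from workcell import job
print(job.job_done())"
```

```text
the job is handed in; nothing more can be done
None
```

The brass sleeve is packed in the carton and all four flaps are folded flat. I handed the job in at about 23 s; no verdict was reported.

- **Sleeve:** I set it down upright on the white spot and released it. The picture after release put it about 1–3 mm across and 4 mm along from the carton's middle, well inside the limits. It looked undisturbed after the right short flap was folded, and once the carton was closed I could no longer see it.
- **Flaps:** I folded them in the required order: right short, left short, plain long, then the strip flap. Each was pressed until the tool met firm resistance of about 15–25 N at or within 2 mm of its closed height. The last pictures show a flat, closed carton.
- **Bystanders:** The tape roll, loupe, driver and master looked unmoved in the final top view. The jar was hidden behind the arm and the vee block partly so. I could not recheck them at the end, but nothing touched them on the way.
- **Robot at the end:** The arm was clear of everything, with the force reading near zero.

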